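Fit the tube platform onto the inclined mixer

TASK

Pick up the white tube platform by its blue handle and fit it on the inclined mixer's drive head: the centre pin goes into the centre hole and, once the platform is turned so that its three small holes meet the three brass studs, it slides fully home, flat against the black face. Let go of it there, and leave the bowls, beakers, bottles and the meter standing where they are.

Things in the scene. Friction and masses are not known exactly. Their poses are not given: they have to be found in the camera images.
- platform: Loose white square plate, 110 x 110 mm, 14 mm thick, 0.11 to 0.18 kg, lying flat. Origin: centre of its underside; z up. Through-holes: one of 18 mm diameter in the centre (closed above by the handle), three of 11 mm on a 32 mm radius at 90, 210 and 330 degrees from x; 1 mm chamfers. Four capped tubes, 18 mm wide, fixed at x, y = +-41 mm, reach 32 mm above the underside.
- platform_handle (a point): Middle of the blue handle bar fixed on the platform, 37 mm above the platform's underside; axes as the platform's. The bar is 38 mm long along x, 12 mm thick along y, and rises from 14 to 50 mm above the underside: pinch it across y.
- spindle: Tilted frame of the mixer's drive head (fixed blue and white machine, 200 x 160 mm foot; its back edge rises to 170 mm). Origin: centre of the black drive face (92 mm diameter), 150 mm above the table. z: drive axis, out of the face, 35 degrees from vertical, leaning towards the robot; y level. This frame does not turn with the head: the angle at which the studs stand about z is not in it.
- pin_tip (a point): Tip of the drive head's steel centre pin, on the drive axis 13 mm above the face; axes as the spindle frame. The pin is 16 mm in diameter, tapering to 10 mm over its last 4 mm.
- stud_plane (a point): Point on the drive axis 7.5 mm above the face, level with the ends of the three brass studs: 8 mm diameter, tapered last 2 mm, on a 32 mm radius, 120 degrees apart, at any unreported angle: see or feel for them. Any of the three fits will do. With the pin in its hole but the studs not, the underside rests here. The head turns stiffly (0.8 N m) and stays where left.
- bowl_a: Small white porcelain bowl, 58 mm wide, 26 mm high, loose; origin: centre of its underside. Leave alone.
- bowl_b: White porcelain bowl, 72 mm wide, 30 mm high, loose; origin: centre of its underside. Leave alone.
- beaker_a: Clear glass beaker, 72 mm wide, 95 mm high, empty, loose; origin: centre of its underside. Leave alone.
- beaker_b: Green glass beaker, 60 mm wide, 75 mm high, empty, loose; origin: centre of its underside. Leave alone.
- dropper_a: Amber bottle, 60 mm wide, 140 mm high, loose; origin: centre of its underside. Leave alone.
- dropper_b: Clear bottle, 60 mm wide, 140 mm high, loose; origin: centre of its underside. Leave alone.
- meter: Round blue and white meter, 136 mm wide, 50 mm high, loose; origin: centre of its underside. Leave alone.

How it is judged:
By the outcome, as a careful person would: the job done as asked, in the order asked, and still so for the second after the job is handed in, with the robot touching nothing.
It also fails if it takes over 58 s, if anything falls off the work surface, if the arm or the gripper's body presses on something with over 40 N, if the wrist force passes 120 N, or if a joint passes its speed limit or range.

ROBOT

A 7-joint arm with a two-finger parallel gripper is mounted at the origin on the work surface. World frame = base frame: x ahead of the robot, y to its left, z up, the work surface at z = 0. Lengths are in m, angles in rad, forces in N, time in s.
With the tool pointing down it reaches from about 0.425 to 0.875 m from the base axis. Payload 4.7 kg.
Tool frame: the origin (TCP) lies at the very end of the fingers, on their centre line; the grasp point (between the pads) lies 19 mm behind it (ctrl.grasp_offset is the distance from the TCP to the grasp point, in m); x points along the fingers, y is the direction in which the jaws open and shut, and the axes are right-handed (so a half turn about x gives the same grasp; the last joint's range is limited). The gripper opens to 87 mm and grips with 3 to 60 N. Pads are 19 mm wide; open, the fingers measure 117 mm over their backs; the gripper's body (75 mm by 190 mm) begins 51 mm behind the grasp point.
Start: joints at [-1.157, 0.321, -0.07, 1.45, 0.023, 1.371, -0.057], TCP at [0.253, 0.599, 0.223] pointing down, gripper open.
Joint ranges: [-2.86, 2.86], [-0.3, 2.09], [-1.38, 1.24], [0.06, 2.45], [-1.56, 4.7], [0.09, 2.05], [-2.69, 2.69]. Speed limits (rad/s): [2.57, 2.57, 3.14, 3.14, 3.14, 3.14, 3.14].

INTERFACE

Orientations are given as a unit quaternion [x, y, z, w].
In Python, from bench import ctrl, imaging gives the robot as it stands.
- The arm moves only by the shell command python3 -m pendant 'ROWS' [OPENING] [FORCE]. ROWS is JSON, a list that holds one entry, the list of rows, each a list of 6 numbers: the shift along the tool's x, y, z in cm, then the turn, a rotation vector about the tool's x, y, z in rad. In form: [[[x, y, z, rx, ry, rz], ...]]. A call has 1 to 10 rows; each row is the pose to reach, as a shift and turn from the pose commanded when the call began, along the tool's axes at that moment; what a row does not reach only later rows make up. A row lasts 1/10 s, in which the tool goes at most 50 mm and 8.59 degrees, less where a joint would pass 70% of its speed; a pose out of reach is approached as far as the arm can. A call with a gripper value outside its range is refused whole. OPENING is the finger opening in cm, from 0 to 8.7, set as the call begins (- or left out, the last holds). The fingers move at their own pace and stop on an object; FORCE is the grip in N (left out, the last holds). Time passes only in rows, so rows that repeat a pose let the fingers close. It gives the time, the measured TCP pose, the force and the opening at its end, in the units of the state.
- ctrl.state(): the state, without advancing time (a new reading comes with each control period).
- imaging.snapshot(name): name is "scene" or "top" or "wrist"; returns a dict with "color" (420x560x3 uint8, red, green, blue), "fx", "fy", "cx", "cy" (pixels), "R" (3x3) and "t" (3): a world point X has camera coordinates R X + t. Camera axes: x right, y down, z forward; pixel columns grow to the right and rows downward; lengths in m; the calibration is good to about 2 mm. A picture is of the moment at which its call begins. There is no depth.
- ctrl.finish_job(): hands the job in, once; it reports no verdict.
Trained networks look in a picture, given as the dict that the camera call returned (one of the last four; its "shot" number tells which), for a name from the list of things; names that differ only in an ending like _2 or _b are one class to them, and where a whole thing is asked for, a point or a joint stands for the part that bears it (a point fixed in the world has none). Each returns a list of dicts, best first, with "conf" (0 to 1); they miss things now and then, are a little off and sometimes report something else, mostly with a low value. They report only what shows in the picture. A call takes as long as a camera call.
- imaging.find_in(picture, thing): "xyz" ([x, y, z] in m, in world coordinates, good to about 4 mm: the middle of the surface that is visible of it).
The state is a dict: "time": time; "joints": joint angles; "qd": joint speeds; "joint_efforts": joint torques, N m; "tool_pos": TCP position; "tcp_rot": TCP orientation; "wrist_force": force on the tool from outside, world axes, zero at the start; "ft_torque": the same for the moment, N m; "grip_width": finger opening in m.
Only numpy, scipy, OpenCV 4.12 (cv2) and the standard library are available. Lean on these libraries where they do the work, as an engineer would, in place of code of your own. Each camera call takes 0.05 s, during which the arm holds its last target. There are 200 camera calls.

## Working session

There is one attempt and no reset: what is moved stays moved. The work goes in short steps, Python scripts to look and compute and a shell command to move; the robot and the scene stay as the last step left them, time stands still between calls to the robot, and variables do not carry over. Pictures are saved under pics/ and viewed, about 8 in all and at most 12, crops included, and the job is handed in when it is done.

```bash
ls; mkdir -p pics; cat > h.py <<'E'
import numpy as np, cv2
from scipy.spatial.transform import Rotation as R
from bench import ctrl, imaging
def proj(p,X):
    c=p["R"]@np.asarray(X,float)+p["t"]; return p["fx"]*c[0]/c[2]+p["cx"],p["fy"]*c[1]/c[2]+p["cy"]
def save(p,n): cv2.imwrite("pics/"+n,cv2.cvtColor(p["color"],cv2.COLOR_RGB2BGR))
E
python3 - <<'E'
from h import *
s=ctrl.state(); print(s)
P={n:imaging.snapshot(n) for n in("scene","top")}
a=np.vstack([P[n]["color"] for n in P]); 
for n in P: save(P[n],n+".png"); print(n,P[n]["fx"],-np.array(P[n]["R"]).T@P[n]["t"])
for n in P:
  for t in("platform","platform_handle","spindle","pin_tip","stud_plane","bowl_a","beaker_a","dropper_a","meter"):
    print(n,t,[(np.round(d["xyz"],3).tolist(),round(d["conf"],2)) for d in imaging.find_in(P[n],t)[:3]])
E
```

```text
pics
{'time': 0.0, 'joints': array([-1.15690928,  0.32179002, -0.07004566,  1.45169694,  0.02259852,
        1.37079715, -0.05693619]), 'qd': array([ 1.56190822e-04, -3.37102163e-04,  9.19131863e-05, -6.75467854e-04,
       -7.99411668e-04, -1.72651256e-03, -3.69241709e-04]), 'joint_efforts': array([-2.47296430e-04, -4.91281414e+01, -4.04065428e-01, -3.12522125e+01,
       -6.39371434e-02,  4.40120883e-02,  1.86450811e-04]), 'tool_pos': array([0.25284348, 0.59819526, 0.22147161]), 'tcp_rot': array([ 0.13975439,  0.69311843, -0.14108822,  0.69292833]), 'wrist_force': array([ 0.11290525, -0.10316302,  0.20853075]), 'ft_torque': array([-0.04396676, -0.00898609, -0.05628227]), 'grip_width': 0.08681397168769558}
scene 474.34573807777815 [1.75021947 0.17326801 1.05822216]
top 489.33863449258394 [0.31396616 0.02432854 1.44185918]
scene platform [([0.498, -0.284, 0.013], 0.81)]
scene platform_handle [([0.498, -0.281, 0.016], 0.64)]
scene spindle [([0.602, 0.22, 0.162], 0.57)]
scene pin_tip [([0.603, 0.223, 0.162], 0.59)]
scene stud_plane [([0.605, 0.224, 0.161], 0.55)]
scene bowl_a [([0.366, -0.03, 0.023], 0.7), ([0.596, -0.026, 0.024], 0.66)]
scene beaker_a [([0.779, -0.117, 0.065], 0.85), ([0.562, 0.448, 0.052], 0.62), ([0.594, -0.027, 0.02], 0.35)]
scene dropper_a [([0.504, -0.428, 0.073], 0.89), ([0.784, -0.259, 0.085], 0.56)]
scene meter [([0.808, 0.026, 0.046], 0.89)]
top platform [([0.481, -0.281, 0.015], 0.76)]
top platform_handle [([0.483, -0.279, 0.015], 0.94)]
top spindle [([0.576, 0.222, 0.153], 0.93)]
top pin_tip [([0.572, 0.219, 0.154], 0.79)]
top stud_plane [([0.573, 0.221, 0.152], 0.77), ([0.375, -0.026, 0.014], 0.55)]
top bowl_a [([0.379, -0.024, 0.017], 0.77), ([0.607, -0.025, 0.017], 0.76)]
top beaker_a [([0.554, 0.461, 0.038], 0.72), ([0.778, -0.119, 0.05], 0.67)]
top dropper_a [([0.483, -0.431, 0.092], 0.84), ([0.757, -0.26, 0.095], 0.56)]
top meter [([0.771, 0.027, 0.047], 0.96)]
```

View pics/top.png

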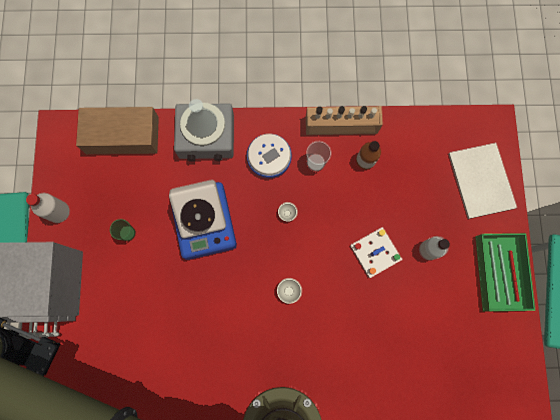

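View pics/scene.png

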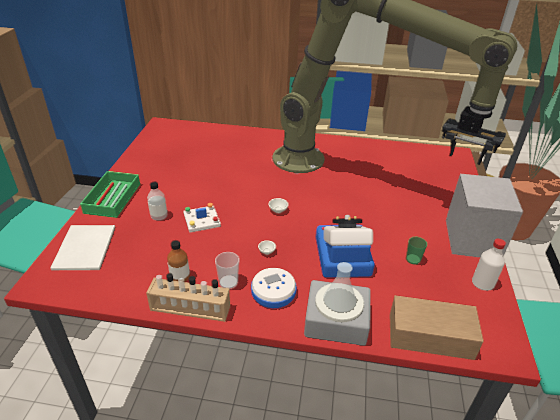

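Top view: mixer drive head at about (198,216) with four dark marks, platform at (376,252) with the handle turned. Now I'll enlarge both.

```bash
python3 - <<'E'
from h import *
p=imaging.snapshot("top")
im=p["color"]
a=cv2.resize(im[172:264,160:244],None,fx=4.6,fy=4.6,interpolation=cv2.INTER_CUBIC)
b=cv2.resize(im[206:298,334:418],None,fx=4.6,fy=4.6,interpolation=cv2.INTER_CUBIC)
cv2.imwrite("pics/crop.png",cv2.cvtColor(np.hstack([a,b]),cv2.COLOR_RGB2BGR)); print(a.shape)
print(p["R"],p["t"])
hsv=cv2.cvtColor(im,cv2.COLOR_RGB2HSV)
m=((hsv[...,0]>95)&(hsv[...,0]<130)&(hsv[...,1]>120)).astype(np.uint8); m[:,:340]=0; m[:,415:]=0;m[:200]=0;m[300:]=0
v,u=np.nonzero(m); print(len(u),u.mean(),v.mean(),cv2.minAreaRect(np.c_[u,v].astype(np.float32)))
# platform white/plate region: non-red
def back(u,v,z):
    d=p["R"].T@np.array([(u-p["cx"])/p["fx"],(v-p["cy"])/p["fy"],1]);o=-p["R"].T@p["t"];return o+d*(z-o[2])/d[2]
print(back(u.mean(),v.mean(),.05))
E
```

```text
(423, 386, 3)
[[-0.01374887 -0.99989952  0.00345095]
 [-0.97949693  0.01277444 -0.20105367]
 [ 0.20098939 -0.00614445 -0.97957415]] [0.023667   0.59710919 1.34945359]
47 377.6170212765957 250.70212765957447 ((377.3999938964844, 250.800048828125), (3.5777084827423096, 13.416406631469727), 63.43495178222656)
[ 0.48319703 -0.27989983  0.05      ]
```

View pics/crop.png

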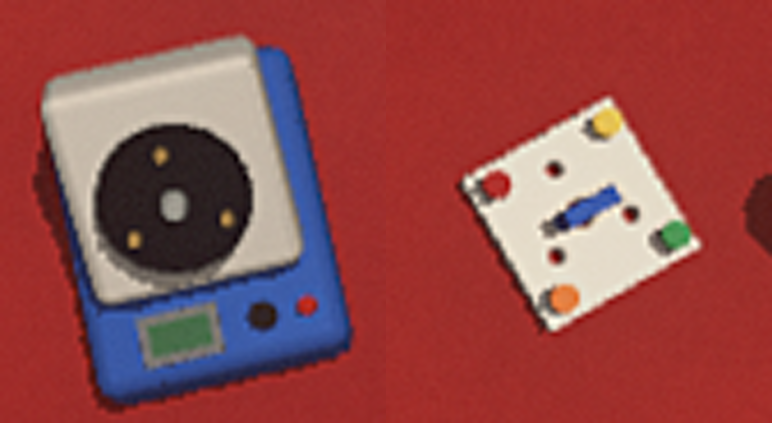

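Crop: studs at crop pixels (160,156), (227,218), (134,240), pin at (173,206). Platform holes at (555,169), (630,213), (556,256); tubes yellow, red, green and orange at (606,120), (495,184), (677,235), (563,298). Next I'll fit poses to these.

```bash
cat >> h.py <<'E'
from scipy.optimize import least_squares
def spin(x,y,psi):  # spindle rotation: columns x,y,z ; psi = yaw of y-level frame
    return R.from_euler("z",psi)*R.from_euler("y",-np.radians(35)),np.array([x,y,.15])
def pt(x,y,a): return R.from_euler("z",a),np.array([x,y,0])
hole=lambda z,o=0:np.array([[.032*np.cos(o+k*2*np.pi/3),.032*np.sin(o+k*2*np.pi/3),z] for k in range(3)])
E
python3 - <<'E'
from h import *
p=imaging.snapshot("top")
def full(q,off): return (np.array(q)+.5)/4.6-.5+np.array(off)
m=full([[160,156],[227,218],[134,240],[173,206]],[160,172])
def res(v):
    r,t=spin(*v[:3]); X=np.vstack([hole(.0075,v[3]),[[0,0,.013]]]); 
    X=X[[0,2,1,3]]
    return (np.array([proj(p,x) for x in r.apply(X)+t])-m).ravel()
for psi0 in(.0,):
  for a0 in (0,-.3,.3):
    f=least_squares(lambda v:np.r_[res(v),(v[2]-.2)*2],[.57,.22,psi0,a0]); print(f.x,f.cost,np.round(f.fun,2))
q=full([[606-386,120],[495-386,184],[677-386,235],[563-386,298],[555-386,169],[630-386,213],[556-386,256]],[334,206])
def res2(v):
    r,t=pt(*v); s=.041; 
    X=np.vstack([[[s,s,.032],[-s,s,.032],[s,-s,.032],[-s,-s,.032]],hole(.014,np.pi/2)[[0,2,1]]])
    return (np.array([proj(p,x) for x in r.apply(X)+t])-q).ravel()
f=least_squares(res2,[.48,-.28,-1.05]);print(f.x,np.degrees(f.x[2]),f.cost,np.round(f.fun,2))
# mixer yaw from body edges: blue foot corners top crop
for c in ([100,400],[350,345],[45,90],[250,45],[105,300],[300,260]): 
    pass
E
```

```text
[ 0.57413113  0.221793    0.22359833 -0.00098562] 0.14808349018161193 [-0.09 -0.29 -0.02 -0.04  0.   -0.09  0.12  0.42  0.05]
[ 0.57413113  0.221793    0.22359824 -0.00098554] 0.14808349018160888 [-0.09 -0.29 -0.02 -0.04  0.   -0.09  0.12  0.42  0.05]
[ 0.57413113  0.221793    0.22359824 -0.00098553] 0.14808349018159117 [-0.09 -0.29 -0.02 -0.04  0.   -0.09  0.12  0.42  0.05]
[ 0.48443779 -0.28203973 -1.07634429] -61.66998531236941 0.26997264509331503 [ 0.2   0.32  0.28 -0.02 -0.34 -0.19  0.23 -0.03 -0.31 -0.02 -0.01  0.05
 -0.06 -0.11]
```

```bash
cat >> h.py <<'E'
def rel(t,r):
    s=ctrl.state(); r0=R.from_quat(s["tcp_rot"]); 
    return np.round(np.r_[r0.inv().apply(np.asarray(t)-s["tool_pos"])*100,(r0.inv()*r).as_rotvec()],3)
def toolR(x,y):
    x=x/np.linalg.norm(x); y=y-x*(x@y); y/=np.linalg.norm(y); return R.from_matrix(np.c_[x,y,np.cross(x,y)])
GO=ctrl.grasp_offset
E
python3 - <<'E'
from h import *
s=ctrl.state(); M=R.from_quat(s["tcp_rot"]).as_matrix(); print(M.round(3)); print(GO)
X,Y,a=.4844,-.2820,-1.076
for sg in(1,-1):
    r=toolR(np.array([0,0,-1.]),sg*np.array([-np.sin(a),np.cos(a),0])); print(sg,rel([.45,.1,.32],r),rel([X,Y,.25],r))
rs,ts=spin(.5741,.2218,.235)
for sg in(1,-1):
  for b in (-90,30,150):
    A=(rs*R.from_euler("z",b,degrees=True)).as_matrix(); r=toolR(-A[:,2],sg*A[:,1]); print(sg,b,r.as_matrix()[:,1].round(2),rel(ts+A[:,2]*.1,r))
E
```

```text
[[ 0.     0.389  0.921]
 [ 0.     0.921 -0.389]
 [-1.     0.     0.   ]]
0.0187
1 [ -9.742 -38.275  37.557   0.676  -0.     -0.   ] [ -2.747 -72.125  55.594   0.676  -0.     -0.   ]
-1 [ -9.742 -38.275  37.557  -2.465   0.     -0.   ] [ -2.747 -72.125  55.594  -2.465   0.     -0.   ]
1 -90 [0.8  0.19 0.57] [ -0.932 -25.628  39.629   0.906  -0.286   0.565]
1 30 [-0.6   0.75 -0.29] [-9.3200e-01 -2.5628e+01  3.9629e+01 -1.1210e+00 -6.4400e-01  3.6000e-02]
1 150 [-0.2  -0.94 -0.29] [ -0.932 -25.628  39.629   2.895   0.5     0.765]
-1 -90 [-0.8  -0.19 -0.57] [ -0.932 -25.628  39.629  -2.124  -0.669  -0.338]
-1 30 [ 0.6  -0.75  0.29] [ -0.932 -25.628  39.629   1.912   0.04    0.719]
-1 150 [0.2  0.94 0.29] [ -0.932 -25.628  39.629  -0.108  -0.511   0.334]
```

```bash
python3 -m pendant '[[[-5,0,0,0,0,0],[-10,0,0,0,0,0],[-10,-4,4,0,0,0],[-10,-8,8,0.05,0,0],[-10,-12,12,0.15,0,0],[-10,-16,16,0.25,0,0],[-10,-20,20,0.35,0,0],[-10,-24,24,0.45,0,0],[-10,-28,28,0.5,0,0],[-10,-32,32,0.6,0,0]]]' 5 ; python3 - <<'E'
from h import *
X,Y,a=.4844,-.2820,-1.076
r=toolR(np.array([0,0,-1.]),np.array([-np.sin(a),np.cos(a),0])); print(rel([.45,.1,.32],r),rel([X,Y,.2],r))
E
```

```text
time: 2.1
tool_pos: [0.4039, 0.2261, 0.3229]
tcp_rot: [0.34, 0.62, -0.339, 0.62]
wrist_force: [0.4, 2.3, -0.4]
grip_width: 0.0504
[ 2.8200e-01 -2.8970e+00  1.3106e+01  7.3000e-02 -0.0000e+00 -1.0000e-03] [ 1.2249e+01 -2.0560e+01  4.7163e+01  7.3000e-02 -0.0000e+00 -1.0000e-03]
```

```bash
python3 - <<'E'
from h import *
p=imaging.snapshot("wrist"); save(p,"w1.png"); print(ctrl.state()["tool_pos"],proj(p,[.5741,.2218,.15]),p["R"],-p["R"].T@p["t"])
E
```

```text
[0.40819449 0.21653681 0.3234226 ] (np.float64(423.832766811132), np.float64(286.8796353298782)) [[ 8.42736051e-01  5.38326528e-01  7.06112806e-04]
 [ 5.18782215e-01 -8.12488778e-01  2.65945480e-01]
 [ 1.43739216e-01 -2.23755525e-01 -9.63987813e-01]] [0.36520518 0.28727284 0.48574987]
```

View pics/w1.png

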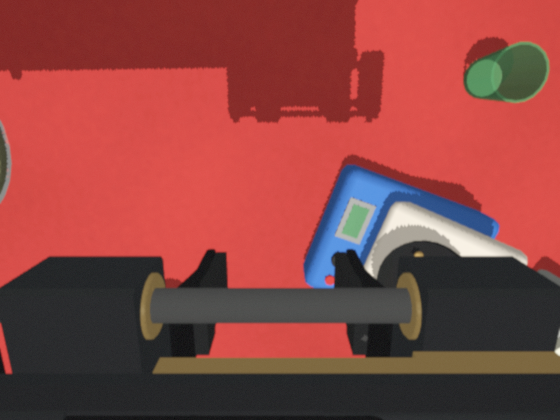

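```bash
python3 -m pendant '[[[0,0,4,0.05,0,0],[0,-0.5,8,0.07,0,0],[0,-1,12,0.07,0,0],[0,-1,16,0.07,0,0],[0,-1,19,0.07,0,0],[0,-1,19,0.07,0,0],[0,-1,19,0.07,0,0]]]'; python3 - <<'E'
from h import *
p=imaging.snapshot("wrist"); save(p,"w2.png"); print(ctrl.state()["tool_pos"],proj(p,[.5741,.2218,.15]))
X,Y,a=.4844,-.2820,-1.076
r=toolR(np.array([0,0,-1.]),np.array([-np.sin(a),np.cos(a),0])); print(rel([X,Y,.2],r))
E
```

```text
time: 2.85
tool_pos: [0.4977, 0.0629, 0.3226]
tcp_rot: [0.361, 0.608, -0.361, 0.608]
wrist_force: [-0.2, 1.0, -0.1]
grip_width: 0.0499
[0.49741787 0.06399985 0.32250969] (np.float64(450.7075879451131), np.float64(72.04892511231108))
[ 1.2226e+01 -1.7796e+01  2.9711e+01  7.0000e-03 -1.0000e-03 -0.0000e+00]
```

View pics/w2.png

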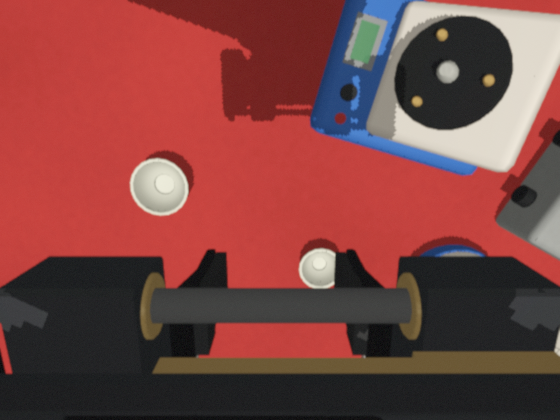

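Clear view: pin at (448,71), studs at about (442,34), (489,80), (417,101). Fitting these.

```bash
python3 - <<'E'
from h import *
p=imaging.snapshot("wrist"); im=p["color"].astype(float)
def cen(u,v,w):
    sub=im[v-8:v+9,u-8:u+9]; L=sub@np.array(w); L=L-L.min(); m=(L>.5*L.max()).astype(np.uint8)
    n,lab,st,c=cv2.connectedComponentsWithStats(m); k=1+np.argmax(st[1:,4]); return c[k]+[u-8,v-8]
m=np.array([cen(489,80,[1,0,0]),cen(442,34,[1,0,0]),cen(417,101,[1,0,0])]); print(m.round(1))
# gray pin
sub=im[55:90,430:466].min(2); k=(sub>95); v,u=np.nonzero(k); pin=np.array([u.mean()+430,v.mean()+55]); print(pin,k.sum())
def res(v,full=0):
    r,t=spin(*v[:3]); X=np.vstack([hole(.0075,v[3]),[[0,0,.013]]])
    return (np.array([proj(p,x) for x in r.apply(X)+t])-np.vstack([m,pin])).ravel()
for a in(0,2.09,-2.09):
  f=least_squares(res,[.574,.222,.24,a]); print(f.x,f.cost,f.fun.round(2))
for psi in(.2,.22,.24,.26,.28):
  g=least_squares(lambda v:res([v[0],v[1],psi,v[2]]),[.574,.222,f.x[3]]); print(psi,g.x,g.cost)
E
```

```text
[[488.4  82. ]
 [441.8  36.1]
 [416.4 102.6]]
[447.56   73.424] 375
[ 0.57453765  0.21983075  0.23224097 -0.02002872] 1.1542738255510747 [ 0.53  0.42  0.2  -0.08  0.13  0.56 -0.86 -0.85]
[ 0.57453764  0.21983075  0.23224187 -0.02002951] 1.1542738255040532 [ 0.53  0.42  0.2  -0.08  0.13  0.56 -0.86 -0.85]
[ 0.57453764  0.21983075  0.23224144 -0.02002914] 1.1542738255180949 [ 0.53  0.42  0.2  -0.08  0.13  0.56 -0.86 -0.85]
0.2 [0.57456542 0.21968794 0.00794129] 1.1970954876504654
0.22 [ 0.57454872  0.21977662 -0.0094124 ] 1.1603608179448124
0.24 [ 0.57453029  0.219865   -0.02675628] 1.1566831072033303
0.26 [ 0.57451013  0.21995304 -0.04409242] 1.1846612868434259
0.28 [ 0.57448825  0.22004071 -0.06142284] 1.2428576568831737
```

```bash
python3 -m pendant '[[[0,-3,4,0,0,0],[0,-6,8,0,0,0],[2,-9,13,0,0,0],[4,-12,18,0,0,0],[6,-15,23,0,0,0],[8,-17.8,28,0,0,0],[9,-17.8,29.7,0,0,0],[9,-17.8,29.7,0,0,0],[9,-17.8,29.7,0,0,0]]]' ; python3 - <<'E'
from h import *
p=imaging.snapshot("wrist"); save(p,"w3.png")
X,Y,a=.4844,-.2820,-1.076
print(ctrl.state()["tool_pos"],proj(p,[X,Y,.05]))
r=toolR(np.array([0,0,-1.]),np.array([-np.sin(a),np.cos(a),0])); print(rel([X,Y,.0185],r))
E
```

```text
time: 3.85
tool_pos: [0.4835, -0.2839, 0.2313]
tcp_rot: [0.361, 0.609, -0.362, 0.607]
wrist_force: [0.2, 0.2, -0.4]
grip_width: 0.0495
[ 0.48435645 -0.28217695  0.23191138] (np.float64(282.34070608323304), np.float64(188.6997083961025))
[ 2.1341e+01  3.3000e-02  1.5000e-02  7.0000e-03 -1.0000e-03  1.0000e-03]
```

View pics/w3.png

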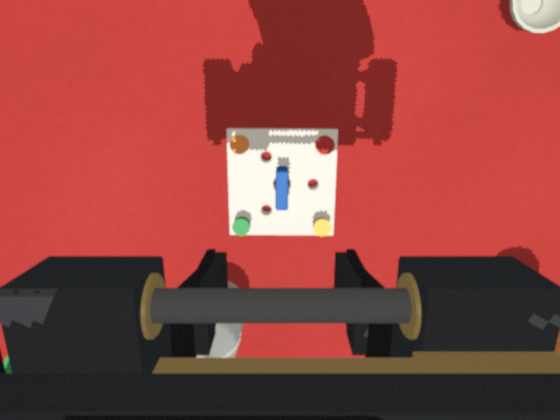

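```bash
python3 - <<'E'
from h import *
p=imaging.snapshot("wrist")
q=np.array([[322,227.5],[325,145],[241,226.5],[240,144.5],[313,183.5],[266,209.5],[266.5,156.5]])
def res2(v):
    r,t=pt(*v); s=.041
    X=np.vstack([[[s,s,.032],[-s,s,.032],[s,-s,.032],[-s,-s,.032]],hole(.014,np.pi/2)[[0,2,1]]])
    return (np.array([proj(p,x) for x in r.apply(X)+t])-q).ravel()
f=least_squares(res2,[.4844,-.282,-1.076]);print(f.x,f.cost,np.round(f.fun,1))
X,Y,a=f.x
r=toolR(np.array([0,0,-1.]),np.array([-np.sin(a),np.cos(a),0])); print(rel([X,Y,.0185],r))
E
```

```text
[ 0.48625467 -0.28212075 -1.07883936] 0.46737705558510007 [ 0.  -0.2  0.4  0.2 -0.  -0.  -0.6 -0.1  0.   0.4  0.4 -0.  -0.2 -0.1]
[ 2.1396e+01  5.8000e-02  1.6600e-01  1.1000e-02 -1.0000e-03 -0.0000e+00]
```

```bash
python3 -m pendant '[[[5,0,0.1,0.01,0,0],[10,0.05,0.15,0.01,0,0],[14,0.05,0.15,0.01,0,0],[17,0.05,0.15,0.01,0,0],[19,0.05,0.15,0.01,0,0],[20.5,0.05,0.15,0.01,0,0],[21.3,0.05,0.15,0.01,0,0],[21.3,0.05,0.15,0.01,0,0],[21.3,0.05,0.15,0.01,0,0]]]' && python3 -m pendant '[[[0,0,0,0,0,0],[0,0,0,0,0,0],[0,0,0,0,0,0],[0,0,0,0,0,0],[0,0,0,0,0,0],[0,0,0,0,0,0],[0,0,0,0,0,0],[0,0,0,0,0,0]]]' 0 45
```

```text
time: 4.85
tool_pos: [0.4865, -0.2841, 0.0206]
tcp_rot: [0.364, 0.606, -0.363, 0.607]
wrist_force: [-0.1, -0.5, -0.1]
grip_width: 0.0501
time: 5.65
tool_pos: [0.4854, -0.2843, 0.0196]
tcp_rot: [0.363, 0.607, -0.364, 0.606]
wrist_force: [-0.4, -0.4, 1.5]
grip_width: 0.0115
```

```bash
python3 -m pendant '[[[-2,0,0,0,0,0],[-5,0,0,0,0,0],[-10,0,0,0,0,0],[-15,0,0,0,0,0],[-20,0,0,0,0,0],[-25,0,0,0,0,0],[-28,0,0,0,0,0],[-28,0,0,0,0,0],[-28,0,0,0,0,0]]]'; python3 - <<'E'
from h import *
p=imaging.snapshot("wrist"); save(p,"w4.png"); s=ctrl.state(); print(s["tool_pos"],s["wrist_force"],s["grip_width"])
r0=R.from_quat(s["tcp_rot"])
for g in ([.018,0,0],[.018,.055,-.055],[.018,-.055,-.055],[.004,0,-.0505]): print(proj(p,r0.apply(g)+s["tool_pos"]))
rs,ts=spin(.5743,.2208,.235)
A=(rs*R.from_euler("z",-np.pi/2-.022)).as_matrix(); r=toolR(-A[:,2],A[:,1])
for d in(.14,.06,.018): print(d,ts+A[:,2]*d,rel(ts+A[:,2]*d,r))
E
```

```text
time: 6.55
tool_pos: [0.4854, -0.284, 0.2992]
tcp_rot: [0.364, 0.607, -0.363, 0.607]
wrist_force: [-0.2, -0.6, -2.7]
grip_width: 0.0116
[ 0.48488807 -0.28366176  0.29809214] [ 0.16577061  0.03625104 -2.54279042] 0.011748679515228047
(np.float64(279.0562568990888), np.float64(253.41168841367138))
(np.float64(393.91266508055895), np.float64(145.97459065575876))
(np.float64(163.97788712368126), np.float64(145.91456664375755))
(np.float64(278.9075566300518), np.float64(159.15629357114045))
0.14 [0.49620642 0.20210255 0.26468129] [  3.393  23.912 -42.294   0.269  -0.073   0.61 ]
0.06 [0.54083132 0.21278681 0.19914912] [  9.939  28.358 -41.12    0.269  -0.073   0.61 ]
0.018 [0.5642594  0.21839604 0.16474474] [ 13.376  30.693 -40.503   0.269  -0.073   0.61 ]
```

View pics/w4.png

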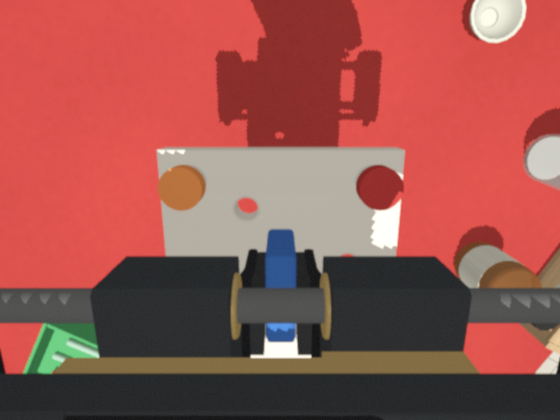

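```bash
python3 - <<'E'
from h import *
p=imaging.snapshot("wrist"); S=[ctrl.state() for _ in range(1)]; s=S[0]
r0=R.from_quat(s["tcp_rot"]);t0=s["tool_pos"]
# camera in tool frame is more reliable: print
print("cam in tool",r0.inv().apply(-p["R"].T@p["t"]-t0))
q=np.array([[182,188],[380,188],[248,205.5]])
B=R.from_matrix(np.array([[0,0,-1],[0,1,0],[1,0,0]],float)) # plat axes in tool
def res(v):
    X=np.array([[-.041,-.041,.032],[-.041,.041,.032],hole(.014,np.pi/2)[1]])
    X=(R.from_rotvec([v[3],v[4],0])*B).apply(X)+[v[0],v[1],v[2]]
    return (np.array([proj(p,x) for x in r0.apply(X)+t0])-q).ravel()
f=least_squares(lambda v:np.r_[res(v),(v[0]-.0185)/.002,v[4]/.03],[.0185,0,0,0,0]);print(f.x.round(4),f.cost,np.round(f.fun,2))
E
```

```text
cam in tool [-0.16327191  0.00051346 -0.07237014]
[ 0.0218  0.001  -0.0008  0.0007  0.0202] 3.246355814743339 [ 0.01 -0.59  0.78 -0.39 -0.9   1.21  1.63  0.67]
```

```bash
python3 -m pendant '[[[0,2,-3.5,0,0,0],[0,4.5,-8,0.03,-0.01,0.07],[0,7,-12.5,0.06,-0.02,0.14],[0,9.5,-17,0.1,-0.03,0.22],[0.5,12,-21.5,0.13,-0.035,0.3],[1,14.5,-26,0.16,-0.045,0.38],[1.5,17,-30,0.2,-0.055,0.46],[2.2,19.5,-34.5,0.23,-0.06,0.53],[3,22,-39,0.26,-0.07,0.58],[3.4,23.9,-42.3,0.269,-0.073,0.61]]]'; python3 -m pendant '[[[0,0,0,0,0,0],[0,0,0,0,0,0],[0,0,0,0,0,0],[0,0,0,0,0,0]]]'; cat > q.py <<'E'
from h import *
import sys
s=ctrl.state(); print(s["tool_pos"],s["wrist_force"],s["ft_torque"],s["grip_width"])
rs,ts=spin(.5743,.2208,.235)
A=(rs*R.from_euler("z",-np.pi/2-.022)).as_matrix(); r=toolR(-A[:,2],A[:,1])
ts=ts+A[:,0]*.0008
for d in(.06,.034,.0265,.019): print(d,rel(ts+A[:,2]*d,r))
r0=R.from_quat(s["tcp_rot"]); print("force tool",r0.inv().apply(s["wrist_force"]).round(1), "torque",r0.inv().apply(s["ft_torque"]).round(2))
E
python3 q.py; python3 -c "
from h import *
p=imaging.snapshot('scene');q=imaging.snapshot('top')
c=lambda a:cv2.resize(a,(400,400),interpolation=cv2.INTER_CUBIC)
cv2.imwrite('pics/m1.png',cv2.cvtColor(np.hstack([c(p['color'][140:290,270:420]),c(q['color'][150:280,140:270])]),cv2.COLOR_RGB2BGR))"
```

```text
time: 7.65
tool_pos: [0.5201, 0.0498, 0.2538]
tcp_rot: [0.552, 0.452, -0.284, 0.641]
wrist_force: [-0.5, 2.4, 0.8]
grip_width: 0.0115
time: 8.05
tool_pos: [0.5199, 0.0507, 0.2545]
tcp_rot: [0.547, 0.452, -0.286, 0.644]
wrist_force: [-0.2, 0.1, -1.3]
grip_width: 0.0115
[0.51991521 0.05066969 0.25445779] [-0.20500228  0.11941438 -1.34117977] [-0.28314539  0.64914517 -0.08764445] 0.011480238594574867
0.06 [  7.905   3.181 -14.924   0.05   -0.025   0.148]
0.034 [ 10.476   3.563 -14.851   0.05   -0.025   0.148]
0.0265 [ 11.217   3.673 -14.83    0.05   -0.025   0.148]
0.019 [ 11.959   3.784 -14.809   0.05   -0.025   0.148]
force tool [ 1.1 -0.7 -0.2] torque [ 0.04 -0.13 -0.7 ]
```

View pics/m1.png

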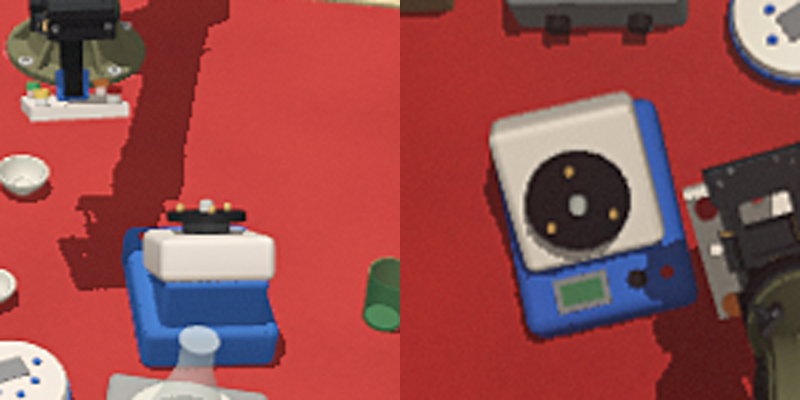

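```bash
python3 -m pendant '[[[0,0.5,-4,0.01,-0.005,0.04],[0,1,-7.5,0.02,-0.01,0.08],[1,1.5,-10,0.03,-0.02,0.12],[2,2,-12,0.05,-0.025,0.148],[3,2.5,-14,0.05,-0.025,0.148],[4,2.6,-15,0.05,-0.025,0.148],[4,2.6,-15,0.05,-0.025,0.148],[4,2.6,-15,0.05,-0.025,0.148],[4,2.6,-15,0.05,-0.025,0.148]]]'; python3 q.py
```

```text
time: 9.05
tool_pos: [0.5194, 0.2067, 0.2322]
tcp_rot: [0.592, 0.395, -0.255, 0.655]
wrist_force: [0.2, -0.2, -1.3]
grip_width: 0.0117
[0.51937216 0.20670101 0.23219028] [ 0.17999956 -0.19363358 -1.27812838] [-0.25357471  0.87574719 -0.0057902 ] 0.011685703210769201
0.06 [ 3.985e+00 -7.400e-02 -1.000e-02  0.000e+00 -0.000e+00 -1.000e-03]
0.034 [ 6.585e+00 -7.600e-02 -1.000e-02  0.000e+00 -0.000e+00 -1.000e-03]
0.0265 [ 7.335e+00 -7.700e-02 -1.000e-02  0.000e+00 -0.000e+00 -1.000e-03]
0.019 [ 8.085e+00 -7.700e-02 -1.000e-02  0.000e+00 -0.000e+00 -1.000e-03]
force tool [ 1.1 -0.6  0.2] torque [-0.02 -0.06 -0.91]
```

```bash
python3 -m pendant '[[[2,0,0,0,0,0],[4,-0.1,0,0,0,0],[5.3,-0.1,0,0,0,0],[5.3,-0.1,0,0,0,0],[5.3,-0.1,0,0,0,0]]]'; python3 q.py; python3 -c "
from h import *
p=imaging.snapshot('scene');q=imaging.snapshot('top')
s=ctrl.state();r0=R.from_quat(s['tcp_rot'])
C=np.array([[.0187-.032,sy*.041,sz*.041] for sy in(1,-1) for sz in(1,-1)])
for n,P in(('s',p),('t',q)): print(n,[np.round(proj(P,x)).tolist() for x in r0.apply(C)+s['tool_pos']])
c=lambda a:cv2.resize(a,(400,400),interpolation=cv2.INTER_CUBIC)
cv2.imwrite('pics/m2.png',cv2.cvtColor(np.hstack([c(p['color'][180:280,300:400]),c(q['color'][165:265,150:250])]),cv2.COLOR_RGB2BGR))"
```

```text
time: 9.55
tool_pos: [0.5476, 0.2146, 0.1879]
tcp_rot: [0.591, 0.395, -0.254, 0.655]
wrist_force: [-1.0, 0.1, -1.6]
grip_width: 0.0114
[0.54757111 0.21462691 0.18785288] [-1.01214745  0.06138237 -1.56103031] [-0.2751534   0.93043152 -0.01927548] 0.01141709224569359
0.06 [-1.326e+00  7.600e-02  1.000e-01  2.000e-03 -1.000e-03 -0.000e+00]
0.034 [ 1.274e+00  7.600e-02  1.010e-01  2.000e-03 -1.000e-03 -0.000e+00]
0.0265 [ 2.024e+00  7.600e-02  1.020e-01  2.000e-03 -1.000e-03 -0.000e+00]
0.019 [ 2.774e+00  7.600e-02  1.030e-01  2.000e-03 -1.000e-03 -0.000e+00]
force tool [ 0.7 -1.7 -0.3] torque [-0.01 -0.07 -0.97]
s [[336.0, 200.0], [363.0, 200.0], [332.0, 200.0], [357.0, 199.0]]
t [[209.0, 206.0], [178.0, 213.0], [217.0, 234.0], [186.0, 242.0]]
```

View pics/m2.png

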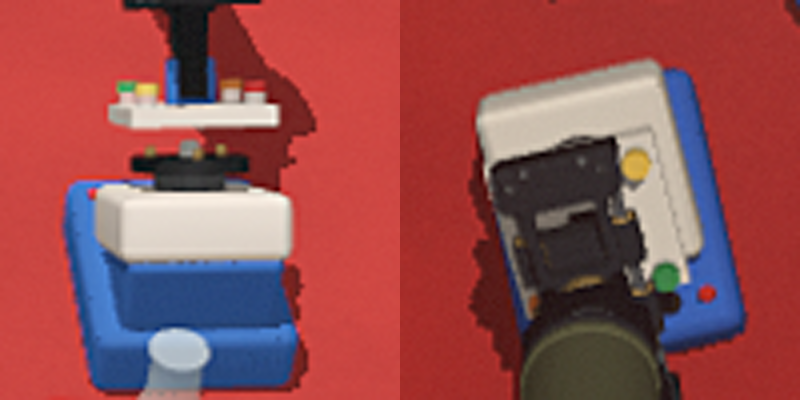

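```bash
python3 - <<'E'
from h import *
p=imaging.snapshot('scene');q=imaging.snapshot('top'); s=ctrl.state();r0=R.from_quat(s['tcp_rot']);t0=s['tool_pos']
rs,ts=spin(.5743,.2208,.235)
def cp(P,off): 
    return lambda X:((np.array(proj(P,X))-off+.5)*4-.5).round(1)
cs=cp(p,[300,180]);ct=cp(q,[150,165])
print("pin tip pred scene",cs(rs.apply([0,0,.013])+ts),"base of disc edges",cs(rs.apply([0,.046,0])+ts),cs(rs.apply([0,-.046,0])+ts))
for k in hole(.0075,-.022): print("stud",cs(rs.apply(k)+ts))
for n,c in(("orange/red...",[.0187-.032,0,0]),): pass
for sy in(1,-1):
  for sz in(1,-1):
    g=r0.apply([.0187-.032,sy*.041,sz*.041])+t0; e=r0.apply([.0187,sy*.055,sz*.055])+t0; print(sy,sz,"cap scene",cs(g),"cornerbottom scene",cs(e),"cap top",ct(g))
im=p["color"][180:280,300:400]; hsv=cv2.cvtColor(cv2.resize(im,(400,400),interpolation=cv2.INTER_CUBIC),cv2.COLOR_RGB2HSV)
g=(hsv[:130,:,0]>45)&(hsv[:130,:,0]<80)&(hsv[:130,:,1]>120); v,u=np.nonzero(g); print("green",u.mean(),v.mean())
y=(hsv[:130,:,0]>20)&(hsv[:130,:,0]<32)&(hsv[:130,:,1]>120); v,u=np.nonzero(y); print("yellow",u.mean(),v.mean())
w=(hsv[105:125,:,1]<60)&(hsv[105:125,:,2]>130); print("white rows",[(105+i,np.nonzero(w[i])[0][[0,-1]].tolist()) for i in range(0,20,4) if w[i].any()])
E
```

```text
pin tip pred scene [189.6 141.6] base of disc edges [248.3 156.8] [131.  159.8]
stud [198. 151.]
stud [220.7 146.7]
stud [150.4 148.4]
1 1 cap scene [146.6  82. ] cornerbottom scene [131.9 125.9] cap top [238.9 166.2]
1 -1 cap scene [254.9  79.4] cornerbottom scene [278.4 122.2] cap top [112.2 195. ]
-1 1 cap scene [128.3  80.1] cornerbottom scene [108.6 120.2] cap top [268.2 279.3]
-1 -1 cap scene [230.8  77.7] cornerbottom scene [244.7 116.9] cap top [144.9 307.8]
green 128.80612244897958 85.63265306122449
yellow 146.0949720670391 88.11173184357541
white rows [(105, [114, 278]), (109, [111, 278]), (113, [111, 278]), (117, [111, 279]), (121, [118, 277])]
```

```bash
cat > avg.py <<'E'
from h import *
rs,ts=spin(.5743,.2208,.235)
A=(rs*R.from_euler("z",-np.pi/2-.022)).as_matrix(); r=toolR(-A[:,2],A[:,1]); ts=ts+A[:,0]*.0008
L=[];F=[];T=[]
for _ in range(8):
    imaging.snapshot("top"); s=ctrl.state(); L.append(rel(ts+A[:,2]*.0187,r)); r0=R.from_quat(s["tcp_rot"]); F.append(r0.inv().apply(s["wrist_force"]));T.append(r0.inv().apply(s["ft_torque"]))
print("to seat",np.mean(L,0).round(3),"F",np.mean(F,0).round(1),"T",np.mean(T,0).round(2),s["grip_width"],s["time"])
E
python3 avg.py
```

```text
to seat [ 2.833e+00  6.700e-02  1.670e-01  3.000e-03 -1.000e-03 -1.000e-03] F [ 1.4 -0.9 -0.5] T [-0.03 -0.06 -0.93] 0.012141750585602027 10.15
```

```bash
python3 -m pendant '[[[0.5,0.06,0.12,0,0,0],[1.0,0.06,0.12,0,0,0],[1.3,0.06,0.12,0,0,0],[1.5,0.06,0.12,0,0,0],[1.65,0.06,0.12,0,0,0],[1.8,0.06,0.12,0,0,0],[1.8,0.06,0.12,0,0,0]]]'; python3 avg.py
```

```text
time: 10.85
tool_pos: [0.5579, 0.2164, 0.1728]
tcp_rot: [0.591, 0.396, -0.254, 0.655]
wrist_force: [0.1, 0.4, -2.1]
grip_width: 0.0116
to seat [ 0.992  0.07   0.03   0.003 -0.001  0.   ] F [ 1.9 -1.9 -0. ] T [-0.02 -0.11 -1.15] 0.011933406987514003 11.25
```

```bash
python3 -m pendant '[[[0.1,0.05,0,0,0,0],[0.2,0.05,0,0,0,0],[0.3,0.05,0,0,0,0],[0.4,0.05,0,0,0,0]]]'; python3 avg.py
```

```text
time: 11.65
tool_pos: [0.5603, 0.2168, 0.1696]
tcp_rot: [0.591, 0.396, -0.255, 0.655]
wrist_force: [-2.7, -0.6, -1.5]
grip_width: 0.0115
to seat [ 0.564  0.063  0.019  0.003 -0.001  0.001] F [ 2.8 -4.   0. ] T [-0.02 -0.19 -1.75] 0.011330606866940358 12.05
```

```bash
python3 -m pendant '[[[0,-0.1,0,0,0,0],[0,-0.15,0,0,0,0],[0,-0.15,0,0,0,0]]]'; python3 avg.py
```

```text
time: 12.35
tool_pos: [0.5599, 0.2169, 0.1699]
tcp_rot: [0.591, 0.395, -0.254, 0.655]
wrist_force: [-0.8, -1.7, -2.5]
grip_width: 0.0117
to seat [ 0.616  0.08   0.039  0.003 -0.001 -0.001] F [ 2.  -2.3  0.5] T [-0.06 -0.3  -1.26] 0.011740568393597373 12.75
```

```bash
python3 -m pendant '[[[0,-0.1,-0.03,0,0,0],[0.15,-0.1,-0.03,0,0,0],[0.3,-0.1,-0.03,0,0,0],[0.3,-0.1,-0.03,0,0,0]]]'; python3 avg.py
```

```text
time: 13.15
tool_pos: [0.5605, 0.2176, 0.1664]
tcp_rot: [0.591, 0.396, -0.254, 0.655]
wrist_force: [0.5, 0.4, -1.7]
grip_width: 0.0118
to seat [ 0.296  0.232  0.08   0.003 -0.001 -0.   ] F [ 1.1 -1.2 -0.1] T [-0.03 -0.09 -0.94] 0.011987151943491389 13.55
```

```bash
python3 -m pendant '[[[0.1,0,0,0,0,0],[0.2,0,0,0,0,0],[0.3,0,0,0,0,0],[0.4,0,0,0,0,0],[0.4,0,0,0,0,0]]]'; python3 avg.py
```

```text
time: 14.05
tool_pos: [0.561, 0.2179, 0.1656]
tcp_rot: [0.591, 0.395, -0.255, 0.656]
wrist_force: [-33.9, -9.2, 28.5]
grip_width: 0.0118
to seat [0.19  0.224 0.1   0.003 0.    0.   ] F [-43.  -12.5   1.5] T [-0.02 -0.7  -3.44] 0.012024089413571437 14.45
```

```bash
python3 -m pendant '[[[-0.1,-0.05,0,0,0,0],[-0.2,-0.1,0,0,0,0],[-0.2,-0.1,0,0,0,0]]]'; python3 avg.py; python3 -c "
from h import *
p=imaging.snapshot('scene');q=imaging.snapshot('top')
c=lambda a:cv2.resize(a,(400,400),interpolation=cv2.INTER_CUBIC)
cv2.imwrite('pics/m3.png',cv2.cvtColor(np.hstack([c(p['color'][185:245,315:375]),c(q['color'][165:265,150:250])]),cv2.COLOR_RGB2BGR))"
```

```text
time: 14.75
tool_pos: [0.5608, 0.2179, 0.1657]
tcp_rot: [0.591, 0.395, -0.253, 0.656]
wrist_force: [-9.7, -2.0, 9.7]
grip_width: 0.0117
to seat [ 0.204  0.226  0.102  0.003 -0.001 -0.002] F [-14.7  -3.1   0.2] T [-0.03 -0.4  -1.51] 0.011410596498471547 15.15
```

View pics/m3.png

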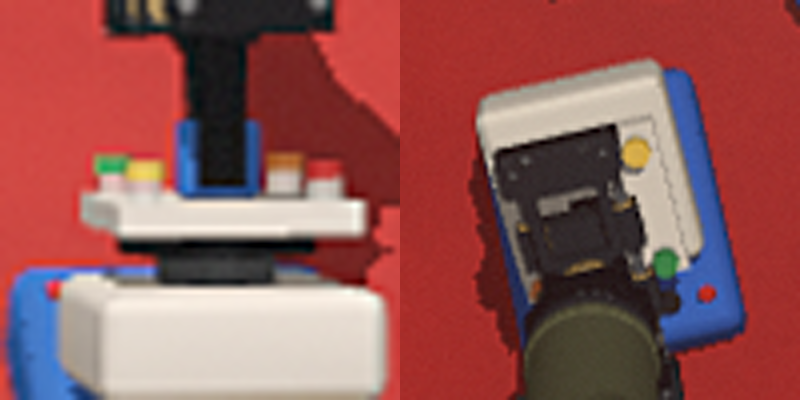

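```bash
python3 -m pendant '[[[-0.03,-0.1,0,0,0,0],[-0.03,-0.1,0,0,0,0],[-0.03,-0.1,0,0,0,0]]]'; python3 -m pendant '[[[0,0,0,0,0,0],[0,0,0,0,0,0],[0,0,0,0,0,0],[0,0,0,0,0,0],[0,0,0,0,0,0],[0,0,0,0,0,0]]]' 4; python3 avg.py
```

```text
time: 15.55
tool_pos: [0.5607, 0.2179, 0.1657]
tcp_rot: [0.592, 0.395, -0.253, 0.656]
wrist_force: [-4.2, -1.2, 5.4]
grip_width: 0.0117
time: 16.15
tool_pos: [0.5596, 0.2172, 0.1637]
tcp_rot: [0.591, 0.396, -0.254, 0.655]
wrist_force: [0.2, -0.4, -0.3]
grip_width: 0.0393
to seat [ 0.124  0.446  0.066  0.003 -0.001  0.   ] F [ 0.2 -0.   0. ] T [-0.05 -0.07 -0.73] 0.04010936202827822 16.55
```

```bash
python3 -m pendant '[[[-1,0,0,0,0,0],[-3,0,0,0,0,0],[-6,0,0,0,0,0],[-10,0,0,0,0,0],[-13,0,0,0,0,0],[-13,0,4,0,0,0],[-13,0,7,0,0,0],[-13,0,7,0,0,0],[-13,0,7,0,0,0]]]'; python3 - <<'E'
from h import *
w=imaging.snapshot("wrist"); p=imaging.snapshot("scene"); q=imaging.snapshot("top")
rs,ts=spin(.5743,.2208,.235); A=rs*R.from_euler("z",-np.pi/2-.022)
for h in(0,.0075):
  print("h",h)
  for n,P in(("scene",p),("top",q),("wrist",w)):
    C=[[sx*.041,sy*.041,.032+h] for sx in(1,-1) for sy in(1,-1)]+[[.019,0,.05+h],[-.019,0,.05+h]]
    if n=="scene": C+=[[.055,.055,h],[-.055,.055,h]]
    print(n,[np.round(proj(P,A.apply(c)+ts),1).tolist() for c in C])
c=lambda a:cv2.resize(a,(400,400),interpolation=cv2.INTER_CUBIC)
a=np.hstack([c(p['color'][185:245,315:375]),c(q['color'][165:265,150:250])])
cv2.imwrite('pics/m4.png',cv2.cvtColor(a,cv2.COLOR_RGB2BGR)); save(w,"w5.png"); print(ctrl.state()["wrist_force"])
E
```

```text
time: 17.45
tool_pos: [0.5289, 0.14, 0.2163]
tcp_rot: [0.584, 0.416, -0.273, 0.641]
wrist_force: [0.1, 0.7, -0.6]
grip_width: 0.04
h 0
scene [[336.1, 209.7], [331.6, 208.7], [363.1, 209.1], [357.2, 208.1], [340.8, 203.2], [353.0, 202.9], [332.4, 220.8], [369.0, 219.9]]
top [[209.5, 202.0], [216.5, 229.8], [178.4, 208.9], [186.3, 236.7], [205.0, 220.7], [190.6, 223.9]]
wrist [[374.4, 189.7], [236.9, 189.2], [382.7, 39.2], [231.3, 42.4], [305.2, 155.5], [305.8, 80.7]]
h 0.0075
scene [[336.1, 207.2], [331.6, 206.3], [363.1, 206.6], [357.2, 205.7], [340.7, 200.8], [353.0, 200.5], [332.3, 218.2], [369.0, 217.4]]
top [[209.5, 203.0], [216.7, 231.0], [178.3, 210.0], [186.3, 237.9], [205.0, 221.8], [190.5, 225.1]]
wrist [[376.7, 192.2], [234.7, 191.6], [385.6, 36.4], [228.6, 39.8], [305.2, 157.0], [305.9, 79.4]]
[-0.18411985 -0.36773585 -1.2014817 ]
```

View pics/w5.png

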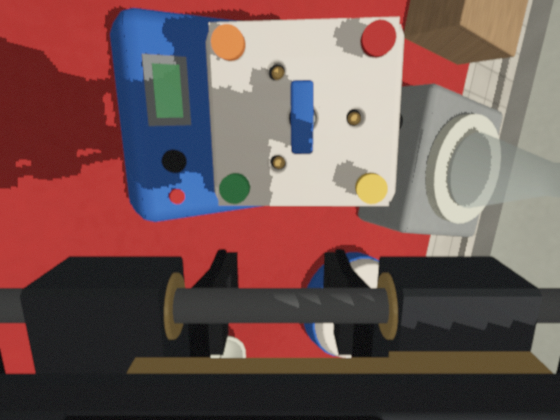

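View pics/m4.png

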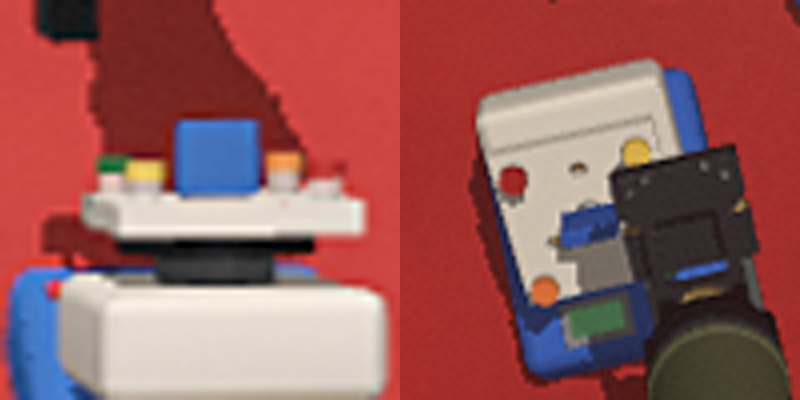

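```bash
python3 -c "
from h import *
print(ctrl.finish_job())"
```

```text
the job is handed in; nothing more can be done
None
```

The platform is on the mixer's drive head, apparently fully home, and I let go of it and handed the job in at about 18 s of the 58 s. I gripped it by the blue handle and slid it down the tilted drive axis at the stud angle I had measured. I eased the sideways force off the centre pin on the way, then pressed it down until it stopped hard at about 43 N.

**Seating:** In the last wrist picture a brass stud shows in each of the three small holes. The tube spacing measures 137 and 151 px. The model gives 137.5 and 151.4 px for seated, against 142 and 157 px for resting on the studs.

**One disagreement:** When it stopped, the tool pose read about 1.9 mm short of my nominal seat. I had gripped the handle about 1 to 1.5 mm high, which accounts for most of that. The pictures can't rule out a gap below about 1 mm.

**Robot clear:** After opening the fingers I backed the arm about 13 cm up the axis and 7 cm to the side. The wrist force there was close to zero.

**Other objects:** I didn't knowingly touch the bowls, beakers, bottles or meter, and no unexpected contact force showed. I did not re-measure where they stand at the end.

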